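# Line up the sample jars by height

### The job

Line up the four sample jars in order of height on the white discs of the blue strip, one jar centred on each disc: the shortest on the disc next to the red block, the tallest at the far end. Keep the jars upright all the way and leave the amber jar with the black cap standing where it is.

Things in the scene. Friction and masses are not known exactly. Their poses are not given: they have to be found in the camera images.
- jar_purple_mid (a point): Shortest of the four sample jars: an upright, rigid, closed round jar of frosted pale plastic with a paper label and a purple screw cap, 48 mm tall in all. The cap is 36 mm across and is the top 13 mm; the body below is 33 mm across. Loose, stands on the bench at the start. The point is on its axis half-way up (24 mm above its underside); z is its axis, up.
- jar_yellow_mid (a point): Second shortest of the four sample jars: an upright, rigid, closed round jar of frosted pale plastic with a paper label and a yellow screw cap, 59 mm tall in all. The cap is 40 mm across and is the top 13 mm; the body below is 37 mm across. Loose, stands on the bench at the start. The point is on its axis half-way up (29.5 mm above its underside); z is its axis, up.
- jar_orange_mid (a point): Second tallest of the four sample jars: an upright, rigid, closed round jar of frosted pale plastic with a paper label and an orange screw cap, 70 mm tall in all. The cap is 44 mm across and is the top 13 mm; the body below is 41 mm across. Loose, stands on the bench at the start. The point is on its axis half-way up (35 mm above its underside); z is its axis, up.
- jar_green_mid (a point): Tallest of the four sample jars: an upright, rigid, closed round jar of frosted pale plastic with a paper label and a green screw cap, 81 mm tall in all. The cap is 48 mm across and is the top 13 mm; the body below is 45 mm across. Loose, stands on the bench at the start. The point is on its axis half-way up (40.5 mm above its underside); z is its axis, up.
- mark_a: One of four identical fixed white discs, 60 mm across and 2 mm thick, in a row along a fixed blue strip (80 x 450 mm, 6 mm thick) on the bench, about 85 mm from centre to centre; which letter is where in the row changes from start to start. The origin is the centre of its underside, on top of the strip, so that its top, where a jar stands, is 2 mm above the origin and 8 mm above the bench. The body's z is up.
- mark_b: One of four identical fixed white discs, 60 mm across and 2 mm thick, in a row along a fixed blue strip (80 x 450 mm, 6 mm thick) on the bench, about 85 mm from centre to centre; which letter is where in the row changes from start to start. The origin is the centre of its underside, on top of the strip, so that its top, where a jar stands, is 2 mm above the origin and 8 mm above the bench. The body's z is up.
- mark_c: One of four identical fixed white discs, 60 mm across and 2 mm thick, in a row along a fixed blue strip (80 x 450 mm, 6 mm thick) on the bench, about 85 mm from centre to centre; which letter is where in the row changes from start to start. The origin is the centre of its underside, on top of the strip, so that its top, where a jar stands, is 2 mm above the origin and 8 mm above the bench. The body's z is up.
- mark_d: One of four identical fixed white discs, 60 mm across and 2 mm thick, in a row along a fixed blue strip (80 x 450 mm, 6 mm thick) on the bench, about 85 mm from centre to centre; which letter is where in the row changes from start to start. The origin is the centre of its underside, on top of the strip, so that its top, where a jar stands, is 2 mm above the origin and 8 mm above the bench. The body's z is up.
- red_block: Fixed red block, 60 x 22 x 14 mm, on top of one end of the blue strip, in line with the four discs and about 67 mm (centre to centre) from the nearest of them. It marks the end where the row begins. A grey block of the same shape is at the other end. The origin is the centre of its underside.
- amber_mid (a point): Amber-brown jar with a black cap, 66 mm tall, 50 mm across, standing loose among the sample jars. Not part of the job. The point is on its axis half-way up (33 mm above its underside); z is its axis, up.
Things that resemble listed ones, but are neither listed nor needed, are in the scene too. What is shaped like the part that bears jar_yellow_mid but pink is not meant.

How it is judged:
By the outcome, as a careful person would: the job done as asked, in the order asked, and still so for the second after the job is handed in, with the robot touching nothing.
It also fails if it takes over 96 s, if anything falls off the work surface, if the arm or the gripper's body presses on something with over 40 N, if the wrist force passes 120 N, or if a joint passes its speed limit or range.

### The arm

A 7-joint arm with a two-finger parallel gripper is mounted at the origin on the work surface. World frame = base frame: x ahead of the robot, y to its left, z up, the work surface at z = 0. Lengths are in m, angles in rad, forces in N, time in s.
With the tool pointing down it reaches from about 0.425 to 0.95 m from the base axis. Payload 4.7 kg.
Tool frame: the origin (TCP) lies between the finger pads; the fingertips stand 25 mm ahead of it and the grasp point (between the pads) lies 6 mm ahead of it; z points along the fingers, y is the line along which they close (so a half turn about z gives the same grasp; the last joint's range is limited). The gripper opens to 85 mm and grips with 20 to 120 N. Pads are 22 mm wide; open, the fingers measure 114 mm over their backs; the gripper's body (76 mm by 85 mm) begins 54 mm behind the grasp point. The pads swing forward as they close: fully open they stand 13 mm farther back than shut.
Start: joints at [-1.25, 0.469, -0.049, 1.532, 0.024, 1.141, -0.082], TCP at [0.231, 0.634, 0.256] pointing down, gripper open.
Joint ranges: [-2.59, 2.59], [-0.33, 1.99], [-1.39, 1.29], [0.1, 2.45], [-1.04, 4.18], [0.21, 1.99], [-2.66, 2.66]. Speed limits (rad/s): [2.57, 2.57, 3.14, 3.14, 3.14, 3.14, 3.14].

### API

Orientations are given as a 3x3 rotation matrix whose columns are the frame's x, y, z axes.
In Python, from rig import * gives the robot as it stands. Calls block until the motion is done:
- movep(position, orientation): joint-space move of the TCP to a pose.
- move_l(position, attitude=None, feed=0.15, until_force=None): straight line of the TCP; attitude=None keeps the orientation; feed is the mean speed in m/s. With until_force (N) it stops when the force on the tool has changed by that much, and returns True; else False.
- move_joints(angles): joint-space move.
- command_gripper(opening, newtons=None): finger opening in m; newtons is the grip in N (None keeps the last); returns when the fingers have stopped.
- sleep(seconds).
- inverse_kinematics(position, orientation): joint angles nearest the present ones, or None.
- sense(): the state.
- camera(name): name is "scene" or "top" or "wrist"; returns (picture, depth): 400x640x3 uint8, red, green, blue; 400x640 float32, m along the optical axis (not along the pixel's ray), 0 where there is no reading.
- camera_params(name): a dict with "K" (3x3 intrinsics, pixels), "dist" ([k1, k2, p1, p2, k3] as OpenCV has them; the pictures are not rectified), "position" and "rotation" of the camera in the world; the wrist camera has in their place "tool_from_camera" (4x4, takes a point from camera to tool coordinates, whose origin is the TCP and whose axes are the flange's). Camera axes: x right, y down, z forward; pixel columns grow to the right and rows downward; lengths in m; the calibration is good to about 2 mm. A picture is of the moment at which its call begins: read the wrist's pose just before it. camera_params takes no time and is no camera call.
A pose or a line that the arm cannot do raises Unreachable and nothing moves.
- finish_job(): hands the job in; it is judged then, once.
The state is a dict: "time_s": time; "joint_pos": joint angles; "qd": joint speeds; "joint_efforts": joint torques, N m; "position": TCP position; "tcp_rot": TCP orientation; "wrist_force": force on the tool from outside, world axes, zero at the start; "ft_torque": the same for the moment, N m; "finger_gap": finger opening in m; "gripper_force": force on a finger pad.
Only numpy, scipy, OpenCV 4.12 (cv2) and the standard library are available. Lean on these libraries where they do the work, as an engineer would, in place of code of your own. Each camera call takes 0.05 s, during which the arm holds its last target. There are 200 camera calls.

## Working session

There is one attempt and no reset: what is moved stays moved. The work goes in short steps, each a Python script; the robot and the scene stay as the last script left them, time stands still between calls to the robot, and variables do not carry over. Pictures are saved under pics/ and viewed, at most 14 in all, crops included, and the job is handed in when it is done.

```bash
mkdir -p pics; ls; python3 - <<'E'
from rig import *
import numpy as np, cv2
for n in ["scene","top"]:
    p,d=camera(n); cv2.imwrite(f"pics/{n}0.png",p[:,:,::-1]); np.save(f"{n}0.npy",d)
    print(n,camera_params(n))
print(camera_params("wrist")); s=sense(); print(s)
E
```

```text
pics
scene {'K': array([[381.22245342,   0.        , 315.06603668],
       [  0.        , 381.22245342, 200.5287373 ],
       [  0.        ,   0.        ,   1.        ]]), 'dist': array([-0.04949197,  0.        ,  0.        ,  0.        ,  0.        ]), 'position': array([ 1.03604222, -0.20094841,  0.51232031]), 'rotation': array([[ 0.32597659,  0.58139276, -0.74546746],
       [ 0.9453688 , -0.20391725,  0.25435327],
       [-0.00413453, -0.78765489, -0.61610282]])}
top {'K': array([[466.23817189,   0.        , 320.52921274],
       [  0.        , 466.23817189, 187.73859334],
       [  0.        ,   0.        ,   1.        ]]), 'dist': array([-0.03738584,  0.        ,  0.        ,  0.        ,  0.        ]), 'position': array([ 0.33027577, -0.0107113 ,  0.93415657]), 'rotation': array([[-0.00152032, -0.98189211,  0.1894349 ],
       [-0.99944399,  0.00780163,  0.03241687],
       [-0.03330777, -0.18928029, -0.98135802]])}
{'K': array([[331.98394053,   0.        , 318.8936073 ],
       [  0.        , 331.98394053, 202.88168496],
       [  0.        ,   0.        ,   1.        ]]), 'd
[... 598 characters left out ...]
3213e-03, -3.01968499e-03, -5.22161398e-05, -2.00317510e-03,
       -1.23532548e-04, -1.50931637e-03, -1.05818974e-04]), 'joint_efforts': array([ 1.09822009e-03, -5.11515641e+01, -4.66962217e-02, -2.38391376e+01,
        1.08118719e-02,  4.38181494e-03,  2.39787070e-06]), 'position': array([0.23116313, 0.63365745, 0.25535874]), 'tcp_rot': array([[-9.39436362e-01,  3.42722976e-01, -5.32147016e-04],
       [ 3.42723377e-01,  9.39434781e-01, -1.72595714e-03],
       [-9.16077500e-05, -1.80380612e-03, -9.99998369e-01]]), 'wrist_force': array([0.08523385, 0.81596257, 0.32823931]), 'ft_torque': array([-0.04311027,  0.0619174 , -0.002637  ]), 'gripper_force': 0.0, 'finger_gap': 0.08486783589103976}
```

View pics/scene0.png

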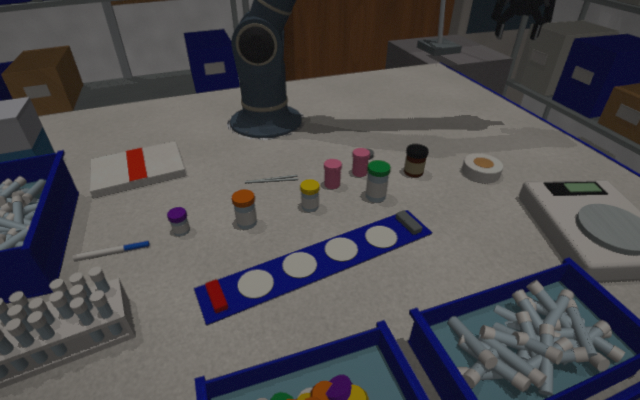

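View pics/top0.png

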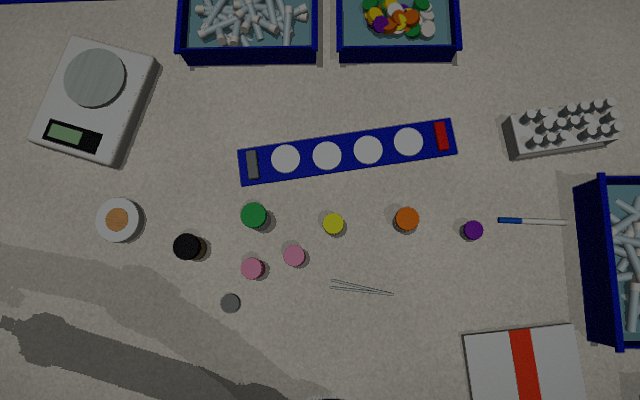

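Scene view: purple cap (178,214), orange (243,198), yellow (310,187), green (378,169), amber (417,150), red block (215,295). In the top view they are at (473,230), (406,218), (333,223), (254,215), (187,246) and (442,136). Possible confusions are the pink jars (252,268) and (294,255), the loose grey cap (230,302), the loose caps in the bin (400,15), and the grey block (252,164), which could pass for the red one.

```bash
python3 - <<'E'
import cv2
a=cv2.imread("pics/top0.png")[110:290,170:490]; cv2.imwrite("pics/topc.png",cv2.resize(a,None,fx=2.5,fy=2.5,interpolation=cv2.INTER_CUBIC))
a=cv2.imread("pics/scene0.png")[135:320,160:440]; cv2.imwrite("pics/scenec.png",cv2.resize(a,None,fx=2.8,fy=2.8,interpolation=cv2.INTER_CUBIC))
E
```

```text
(no output)
```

View pics/topc.png

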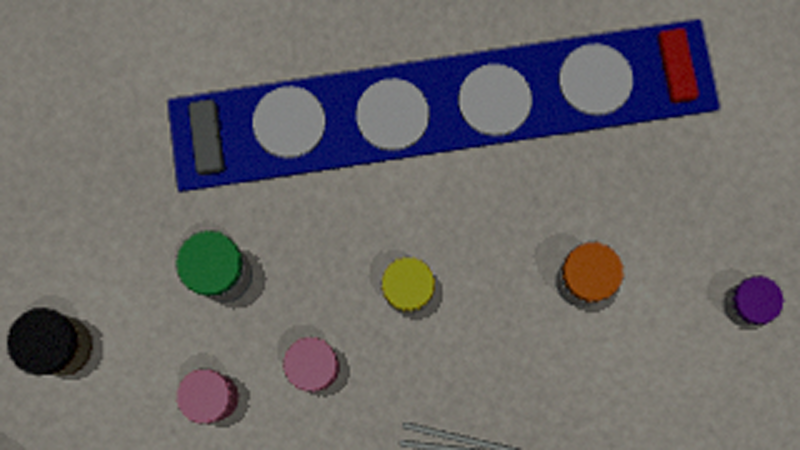

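View pics/scenec.png

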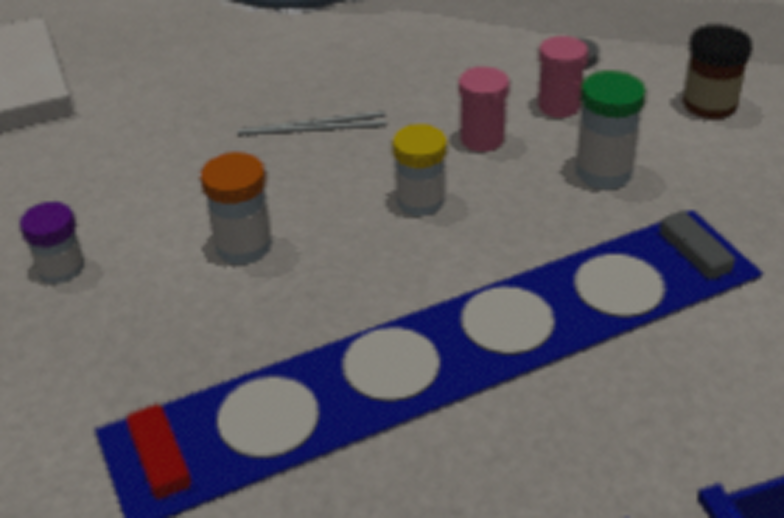

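Top crop: red block is at the right (678,65), discs at (596,79), (495,100), (392,115), (289,122); caps are green (209,262), yellow (408,284), orange (593,271), purple (759,300). Scene crop confirms the white frosted jars with these caps; the pink ones are all-pink decoys.

```bash
cat > h.py <<'E'
from rig import *
import numpy as np, cv2
def ray(cp,uv,R=None,t=None):
    R=cp["rotation"] if R is None else R; t=cp["position"] if t is None else t
    n=cv2.undistortPoints(np.array([[uv]],float),cp["K"],cp["dist"])[0,0]
    d=R@np.r_[n,1]; return t,d/np.linalg.norm(d)
def tri(rays):
    A=sum(np.eye(3)-np.outer(d,d) for t,d in rays); b=sum((np.eye(3)-np.outer(d,d))@t for t,d in rays)
    p=np.linalg.solve(A,b); return p,max(np.linalg.norm((np.eye(3)-np.outer(d,d))@(p-t)) for t,d in rays)
def onz(r,z): t,d=r; return t+d*(z-t[2])/d[2]
def wristpose():
    s=sense(); T=np.eye(4); T[:3,:3]=s["tcp_rot"]; T[:3,3]=s["position"]
    return T@camera_params("wrist")["tool_from_camera"]
E
python3 - <<'E'
from h import *
np.set_printoptions(precision=4,suppress=True)
T=dict(d1=(596,79),d2=(495,100),d3=(392,115),d4=(289,122),purple=(759,300),yellow=(408,284),orange=(593,271),green=(209,262),amber=(42,341),pinkA=(310,364),pinkB=(206,396))
S=dict(d1=(268,416),d2=(391,363),d3=(508,320),d4=(619,285),purple=(49,217),orange=(233,171),yellow=(419,141),green=(613,88),amber=(720,43),pinkA=(484,79),pinkB=(563,48))
H=dict(purple=.048,yellow=.059,orange=.070,green=.081,amber=.066,pinkA=.059,pinkB=.059)
ct,cs=camera_params("top"),camera_params("scene")
for k in T:
    a=ray(ct,np.array(T[k])/2.5+[169.7,109.7]); b=ray(cs,np.array(S[k])/2.8+[159.7,134.7])
    p,e=tri([a,b]); z=H.get(k,.008); q=onz(a,z); print(k,p,round(e,4),q,"reach %.3f"%np.hypot(*q[:2]), onz(b,z))
E
```

```text
d1 [ 0.6052 -0.161   0.0061] 0.0004 [ 0.6048 -0.1602  0.008 ] reach 0.626 [ 0.6067 -0.1616  0.008 ]
d2 [ 0.5882 -0.0777  0.0057] 0.0006 [ 0.5877 -0.077   0.008 ] reach 0.593 [ 0.59   -0.0788  0.008 ]
d3 [0.5765 0.0071 0.0049] 0.0005 [0.5759 0.0075 0.008 ] reach 0.576 [0.5792 0.0053 0.008 ]
d4 [0.5712 0.0918 0.0055] 0.0007 [0.5708 0.0922 0.008 ] reach 0.578 [0.5733 0.0897 0.008 ]
purple [ 0.4184 -0.271   0.046 ] 0.0001 [ 0.4182 -0.2704  0.048 ] reach 0.498 [ 0.421  -0.2708  0.048 ]
yellow [ 0.431  -0.0058  0.0555] 0.0009 [ 0.4308 -0.005   0.059 ] reach 0.431 [ 0.4353 -0.0081  0.059 ]
orange [ 0.4386 -0.1434  0.068 ] 0.0006 [ 0.4384 -0.1425  0.07  ] reach 0.461 [ 0.441  -0.1442  0.07  ]
green [0.4454 0.142  0.0789] 0.0007 [0.4454 0.1423 0.081 ] reach 0.468 [0.4482 0.1395 0.081 ]
amber [0.3884 0.2709 0.061 ] 0.0006 [0.3883 0.2699 0.066 ] reach 0.473 [0.3956 0.265  0.066 ]
pinkA [0.3711 0.068  0.0577] 0.0006 [0.3712 0.0685 0.059 ] reach 0.377 [0.3728 0.0666 0.059 ]
pinkB [0.3477 0.1463 0.0575] 0.0 [0.3477 0.146  0.059 ] reach 0.377 [0.35   0.1452 0.059 ]
```

```bash
python3 - <<'E'
from h import *
np.set_printoptions(precision=4,suppress=True)
R=np.array([[-1,0,0],[0,1,0],[0,0,-1.]]).T
out={}
for i,y in enumerate((0.06,-0.14)):
    movep([.48,y,.28],R); sleep(.2)
    out[f"T{i}"]=wristpose(); p,d=camera("wrist"); cv2.imwrite(f"pics/w{i}.png",p[:,:,::-1])
np.savez("w.npz",**out)
P=dict(d1=(.605,-.161),d2=(.588,-.0777),d3=(.5765,.0071),d4=(.571,.092),purple=(.418,-.271),yellow=(.431,-.0058),orange=(.4386,-.1434),green=(.4454,.142))
for n,R in (("A",np.array([[0,1,0],[1,0,0],[0,0,-1.]]).T),("B",np.array([[0,-1,0],[-1,0,0],[0,0,-1.]]).T)):
    for k in P:
        q=[inverse_kinematics([*P[k],z],R) for z in (.05,.16)]
        print(n,k,*[None if a is None else np.round(a[[0,6]],2) for a in q])
print(sense()["time_s"])
E
```

```text
A d1 [-0.25  0.7 ] [-0.3   0.59]
A d2 [-0.37  0.55] [-0.43  0.42]
A d3 [-0.5   0.38] [-0.56  0.24]
A d4 [-0.62  0.21] [-0.67  0.07]
A purple [0.01 1.04] [-0.12  0.85]
A yellow [-0.48  0.35] [-0.6   0.11]
A orange [-0.23  0.74] [-0.36  0.5 ]
A green [-0.76  0.  ] [-0.79 -0.22]
B d1 [0.84 2.65] [-0.52 -2.28]
B d2 [0.6  2.64] [0.8  2.62]
B d3 [0.37 2.58] [0.52 2.64]
B d4 [0.07 2.6 ] [0.17 2.65]
B purple [-0.29 -1.69] [-0.35 -2.04]
B yellow [0.36 2.61] [0.85 2.58]
B orange [0.94 2.64] [-0.66 -2.35]
B green [-0.22  2.56] [0.08 2.52]
3.65
```

View pics/w0.png

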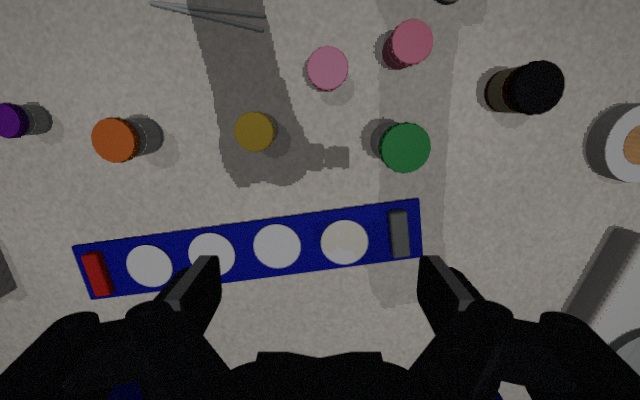

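View pics/w1.png

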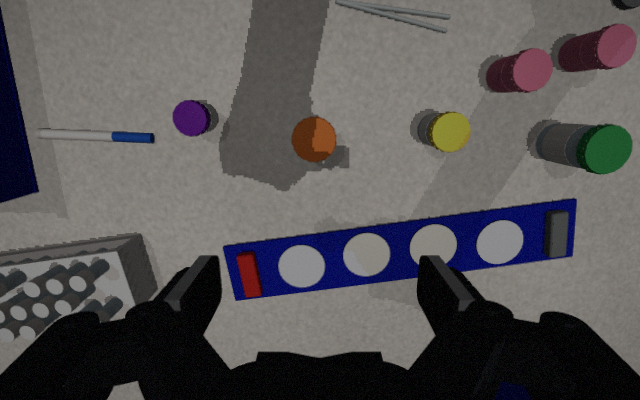

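The wrist views show w0: purple (12,120), orange (116,140), yellow (254,132), green (405,147), discs from the red end (149,266), (212,255), (277,246), (345,242). w1: (191,118), (314,139), (450,132), (605,149), discs (302,266), (367,255), (433,245), (500,242).

```bash
python3 - <<'E'
from h import *
np.set_printoptions(precision=4,suppress=True)
A=dict(d1=(149,266),d2=(212,255),d3=(277,246),d4=(345,242),purple=(12,120),orange=(116,140),yellow=(254,132),green=(405,147))
B=dict(d1=(302,266),d2=(367,255),d3=(433,245),d4=(500,242),purple=(191,118),orange=(314,139),yellow=(450,132),green=(605,149))
H=dict(purple=.048,yellow=.059,orange=.070,green=.081)
w=np.load("w.npz"); c=camera_params("wrist")
for k in A:
    r=[ray(c,uv,T[:3,:3],T[:3,3]) for uv,T in ((A[k],w["T0"]),(B[k],w["T1"]))]
    p,e=tri(r); z=H.get(k,.008); print(k,p,round(e,4),*[onz(x,z)[:2] for x in r])
E
```

```text
d1 [ 0.6068 -0.1592  0.0109] 0.0003 [ 0.6085 -0.1609] [ 0.6079 -0.1594]
d2 [ 0.5916 -0.0762  0.0093] 0.0001 [ 0.5924 -0.0767] [ 0.5921 -0.076 ]
d3 [0.5787 0.0075 0.0085] 0.0007 [0.5796 0.0074] [0.5781 0.0076]
d4 [0.5742 0.0937 0.0075] 0.0 [0.574  0.0936] [0.574  0.0934]
purple [ 0.4217 -0.2748  0.0349] 0.0001 [ 0.4212 -0.2627] [ 0.4215 -0.2699]
orange [ 0.4413 -0.143   0.0651] 0.0001 [ 0.4409 -0.14  ] [ 0.4408 -0.1429]
yellow [ 0.4343 -0.0052  0.0568] 0.0002 [ 0.4344 -0.0047] [ 0.4339 -0.006 ]
green [0.4473 0.1436 0.0766] 0.0002 [0.4467 0.1424] [0.447  0.1398]
```

Heights match the text (the discs at 8 mm, caps within noise; purple's was seen at the picture edge), and the two camera pairs agree to 2–3 mm. Starting with the purple jar.

```bash
cat >> h.py <<'E'
RA=np.array([[0,1,0],[1,0,0],[0,0,-1.]]).T
H=dict(purple=.048,yellow=.059,orange=.070,green=.081)
J=dict(purple=(.4205,-.2705),orange=(.440,-.143),yellow=(.4335,-.0058),green=(.4465,.1415))
D=dict(purple=(.607,-.1605),yellow=(.590,-.0773),orange=(.5785,.0068),green=(.573,.0925))
CAP=dict(purple=.036,yellow=.040,orange=.044,green=.048)
def pick(k):
    z=H[k]-.008; command_gripper(.075,40)
    movep([*J[k],.17],RA); move_l([*J[k],z+.05],feed=.15); move_l([*J[k],z],feed=.06)
    print("down",sense()["wrist_force"].round(1))
    command_gripper(CAP[k]-.01,40); s=sense(); print(k,"gap",s["finger_gap"],"F",s["gripper_force"],s["position"].round(4)); return s["finger_gap"]
def place(k):
    z=H[k]-.008+.008
    move_l([*J[k],.17],feed=.12); print("gap lifted",sense()["finger_gap"])
    move_l([*D[k],.17],feed=.15); move_l([*D[k],z+.012],feed=.1); sleep(.1)
    c=move_l([*D[k],z-.004],feed=.02,until_force=5); s=sense(); print("contact",c,"z-zexp",s["position"][2]-z)
    command_gripper(.075); move_l([*D[k],.17],feed=.15); print("t",sense()["time_s"])
E
python3 - <<'E'
from h import *
g=pick("purple")
if abs(g-.036)<.004: place("purple")
p,d=camera("scene"); cv2.imwrite("pics/s1.png",p[:,:,::-1])
E
```

```text
down [-0.4  0.2 -0.2]
purple gap 0.03462014042371437 F 39.54122185707092 [ 0.4207 -0.2706  0.0404]
gap lifted 0.0348878479162431
contact True z-zexp 0.0004324929348602652
t 13.2167
```

View pics/s1.png

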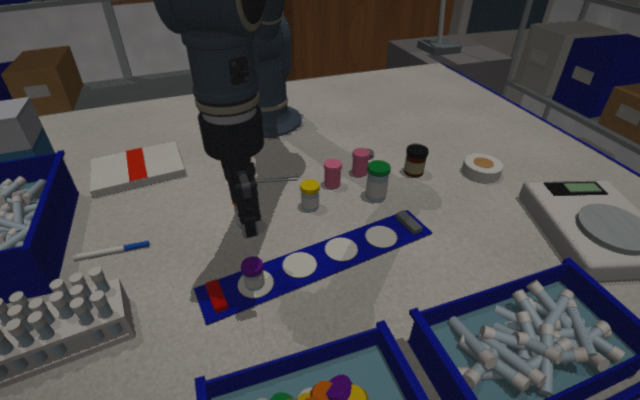

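Purple stands on the first disc (base about (254,284), disc (256,283)); orange is hidden behind the gripper at (243,210). Now the other three.

```bash
python3 - <<'E'
from h import *
for k in ("yellow","orange","green"):
    g=pick(k)
    if abs(g-CAP[k])>.005: print("BAD"); break
    place(k)
RW=np.array([[-1,0,0],[0,1,0],[0,0,-1.]]).T
movep([.52,-.03,.30],RW); sleep(.2)
np.save("w2.npy",wristpose()); p,d=camera("wrist"); cv2.imwrite("pics/w2.png",p[:,:,::-1])
p,d=camera("scene"); cv2.imwrite("pics/s2.png",cv2.resize(p[150:330,180:450,::-1],None,fx=2.8,fy=2.8,interpolation=cv2.INTER_CUBIC))
E
```

```text
down [-0.5 -1.3  0.7]
yellow gap 0.03890983186782288 F 39.622650146484375 [ 0.4337 -0.0058  0.0514]
gap lifted 0.03884393839015409
contact True z-zexp 0.00046715721081246747
t 22.025
down [0.6 0.5 0.4]
orange gap 0.042889260923549735 F 40.05285322666168 [ 0.4402 -0.1431  0.0624]
gap lifted 0.04274967549868271
contact True z-zexp 0.0005103084897720156
t 30.3583
down [ 0.5 -0.3 -0.9]
green gap 0.04686843745543272 F 40.51688075065613 [0.4468 0.1417 0.0735]
gap lifted 0.04665679419462768
contact True z-zexp 0.0005503503332770637
t 37.925
```

View pics/w2.png

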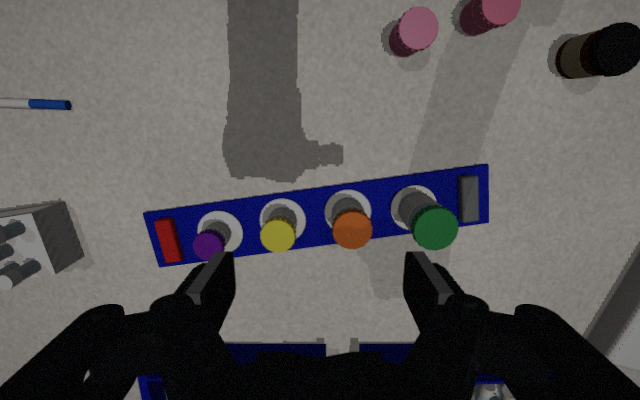

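View pics/s2.png

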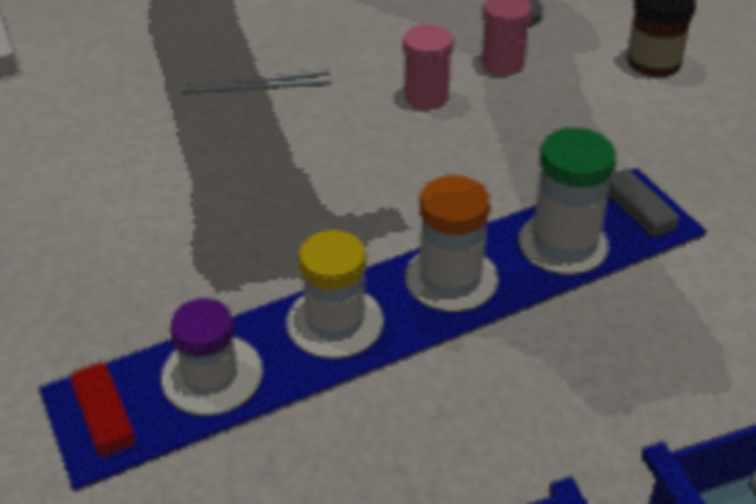

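All four jars stand on the discs in order. Checking the centring with cap-top offsets (scene crop caps (203,319), (333,252), (455,196), (578,150); wrist (209,245), (278,236), (352,230), (435,229)).

```bash
python3 - <<'E'
from h import *
np.set_printoptions(precision=4,suppress=True)
S=dict(purple=((203,319),(212,374)),yellow=((333,252),(335,321)),orange=((455,196),(453,276)),green=((578,150),(564,243)))
W=dict(purple=(209,245),yellow=(278,236),orange=(352,230),green=(435,229))
T=np.load("w2.npy"); cs,cw=camera_params("scene"),camera_params("wrist")
f=lambda c:np.array(c)/2.8+[179.7,149.7]
for k in S:
    a=ray(cs,f(S[k][0])); d=ray(cs,f(S[k][1])); w=ray(cw,W[k],T[:3,:3],T[:3,3]); z=H[k]+.008
    p,e=tri([a,w])
    print(k,"scene off",(onz(a,z)-onz(d,.008))[:2],"wrist-target",onz(w,z)[:2]-D[k],"tri",p,e)
E
```

```text
purple scene off [-0.0005 -0.0001] wrist-target [-0.001   0.0012] tri [ 0.606  -0.1606  0.0553] 0.0010773414218856335
yellow scene off [-0.0011  0.001 ] wrist-target [0.0001 0.0014] tri [ 0.5896 -0.0769  0.0674] 0.0011172140591051126
orange scene off [-0.0004 -0.0014] wrist-target [ 0.0002 -0.0003] tri [0.5782 0.0056 0.0789] 0.000770325284755402
green scene off [-0.0002  0.0007] wrist-target [0.0005 0.0006] tri [0.5732 0.0921 0.089 ] 0.0009242056648123395
```

Every jar is centred to within about 2 mm, at the right height, and the gripper is clear.

```bash
python3 -c "
from rig import *
print(finish_job(), sense()['time_s'])"
```

```text
the job is handed in; nothing more can be done
the job is handed in; nothing more can be done
```

The job is handed in: the purple, yellow, orange and green jars stand upright in height order from the red block, each within about 2 mm of its disc's centre, and I never touched the amber jar; about 40 s of the 96 s were used.

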